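Index the gearbox turntable to its next hole

ROBOT

A 6-joint arm with a two-finger parallel gripper is mounted at the origin on the work surface. World frame = base frame: x ahead of the robot, y to its left, z up, the work surface at z = 0. Lengths are in m, angles in rad, forces in N, time in s.
With the tool pointing down it reaches from about 0.25 to 0.8 m from the base axis. Payload 3.9 kg.
Tool frame: the origin (TCP) lies between the finger pads; the fingertips stand 11 mm ahead of it and the grasp point (between the pads) lies 8 mm behind it (bot.tips_ahead is the distance from the TCP to the fingertips, in m); x points along the fingers, y is the direction in which the jaws open and shut, and the axes are right-handed (so a half turn about x gives the same grasp; the last joint's range is limited). The gripper opens to 85 mm and grips with 20 to 120 N. Pads are 22 mm wide; open, the fingers measure 114 mm over their backs; the gripper's body (76 mm by 85 mm) begins 54 mm behind the grasp point. The pads swing forward as they close: fully open they stand 13 mm farther back than shut.
Start: joints at [1.109, 0.26, -0.138, 1.173, 0, 1.571], TCP at [0.234, 0.47, 0.242] pointing down, gripper open.
Joint ranges: [-2.78, 2.78], [-0.83, 1.72], [-1.28, 1.37], [-1.9, 2.12], [-1.57, 1.48], [-3.14, 3.14]. Speed limits (rad/s): [2.57, 2.57, 3.14, 3.14, 3.14, 3.14].

INTERFACE

Orientations are given as a rotation vector (axis times angle).
In Python, from workcell import bot, optics, finish_job gives the robot as it stands.
- The arm moves only by the tool servo_tool, never from a script. Its argument "commands" is a list of rows, each a list of 7 numbers: the shift along the tool's x, y, z in m, then the turn, a rotation vector about the tool's x, y, z in degrees, then the closure, from -1 (fully open) to 1 (shut), so that 0 is half open. In form: [[dx, dy, dz, ax, ay, az, jaw], ...]. A call has 1 to 20 rows; each row shifts and turns the commanded pose from where the row before left it, along the tool's axes as they then stand; what a row does not reach is not made up. A row lasts 1/12 s, in which the tool goes at most 41.7 mm and 7.16 degrees, less where a joint would pass 70% of its speed; a pose out of reach is approached as far as the arm can. A call is refused whole if a number of a shift passes 0.0417 or a number of a turn 7.16, either way. A call with a gripper value outside its range is refused whole. The fingers move at their own pace and stop on an object; "force" is the grip in N (left out, the last holds). Time passes only in rows, so rows that do not move let the fingers close. It gives the time, the measured TCP pose, the force and the opening at its end, in the units of the state.
- bot.observe(): the state, without advancing time (a new reading comes with each control period).
- optics.read_camera(name): name is "scene" or "top"; returns a dict with "img" (480x640x3 uint8, red, green, blue), "vfov" (degrees; the focal length in pixels is half the picture's height over the tangent of half this angle, whatever the lens; pixels are square), "cx", "cy" (the principal point, pixels), "k1" (the pictures are not rectified: a ray, as slopes to the right and down, at radius r is drawn at 1 + k1 r^2 times it, then the intrinsics apply), "cam_to_world" (4x4, takes a point from camera to world coordinates). Camera axes: x right, y down, z forward; pixel columns grow to the right and rows downward; lengths in m; the calibration is good to about 2 mm. A picture is of the moment at which its call begins. There is no depth.
- finish_job(): hands the job in, once; it reports no verdict.
The state is a dict: "time": time; "joints": joint angles; "joint_vel": joint speeds; "effort": joint torques, N m; "eef_pos": TCP position; "tcp_rot": TCP orientation; "contact_force": force on the tool from outside, world axes, zero at the start; "torque": the same for the moment, N m; "gripper_width": finger opening in m.
Only numpy, scipy, OpenCV 4.12 (cv2) and the standard library are available. Lean on these libraries where they do the work, as an engineer would, in place of code of your own. Each camera call takes 0.05 s, during which the arm holds its last target.

TASK

Turn the gearbox housing on the bench to its next working position: pull up the spring knob on the turntable's arm, swing the turntable counter-clockwise (seen from above) to the very next index hole, and let the pin spring fully home in it so that the table is locked, then let go and draw back. Leave the loose cover, gear and hammer where they lie.

Things in the scene. Friction and masses are not known exactly. Their poses are not given: they have to be found in the camera images.
- pivot (a point): Point on the turntable's vertical turning axis, 52 mm above the bench, at the top of its steel disc (250 mm across). It stands on a fixed dark round foot, 410 mm across and 30 mm high, whose place and heading vary. A flat steel arm (50 mm wide, its top 66 mm above the bench) reaches out from the disc to 185 mm from the axis and carries the spring plunger.
- housing (a point): Centre of the open top of the green gearbox housing clamped on the disc; it turns with it. About 145 x 140 mm, its top rim 157 mm above the bench; a steel shaft sticks out of its sides up to 107 mm from the turning axis. All of it lies within 115 mm of the axis, so it clears a gripper at the knob.
- knob (a point): Grip centre of the black plunger knob on the arm, 160 mm from the turning axis: upright cylinder 34 mm across with a cap 42 mm across, 12 mm high, on top. With the pin home this point is 119 mm above the bench, knob foot 92 mm, knob top 146 mm; it rises and circles with the knob. Below it a fixed barrel, 36 mm across, ends 88 mm above the bench. A 12 mm round-nosed pin hangs under it.
- plunger (a joint): How far knob and pin are pulled up, m: 0 = fully home, 0.026 = end of travel. A spring pushes down: 7.5 N with weight at 0, plus 3.3 N per 10 mm. The pin is 14 mm deep in a hole, clear from about 0.014. Let go between holes it rests on the ring at about 0.014, rides along when the table is pushed slowly, and drops to 0 over a hole. At 0.018 to 0.022 it swings free.
- turntable (a joint): Angle of the turntable, rad: 0 at the start (pin in the first hole), growing counter-clockwise from above, limits -0.5 and 2.1. Turns stiffly and stays where left: 2 N at the knob, up to 5 N with the pin riding. With the pin in a hole it has about 0.01 rad of play. From about 0.05 rad off a hole the pin rests on the ring.
- first_hole (a point): Middle of the first hole's mouth, 45 mm above the bench, 160 mm from the axis, in the fixed index ring. The next hole is in an adjustable aluminium arc on the same circle, 0.78 to 1.31 rad counter-clockwise from the first; where is not given: see it from above (a dark slot 14.5 mm wide, 20 mm long) or find it by touch. A further hole, 0.61 rad past it, is not wanted.
- cover: Bystander: green cast gearbox cover lying loose, a flange 160 x 140 mm with a conical neck, 92 mm high. Origin at the centre of its underside.
- gear: Bystander: loose steel gear wheel lying flat, 116 mm in diameter, 36 mm high. Origin at the centre of its underside.
- hammer_grip (a point): Bystander: handle of a hammer lying loose on the bench.

How it is judged:
By the outcome, as a careful person would: the job done as asked, in the order asked, and still so for the second after the job is handed in, with the robot touching nothing.
It also fails if it takes over 45 s, if anything falls off the work surface, if the arm or the gripper's body presses on something with over 40 N, if the wrist force passes 120 N, or if a joint passes its speed limit or range.

## Working session

There is one attempt and no reset: what is moved stays moved. The work goes in short steps, Python scripts to look and compute and a tool call to move; the robot and the scene stay as the last step left them, time stands still between calls to the robot, and variables do not carry over. Pictures are saved under pics/ and viewed, and the job is handed in when it is done.

Besides the shell and the picture viewer there is one more tool, called after "Call:" as name(argument=value, ...) on one line, values as JSON. servo_tool: Moves the arm, as the interface text tells. Its arguments: {"type":"object","properties":{"commands":{"type":"array","items":{"type":"array","items":{"type":"number"}}},"force":{"type":"number"}},"required":["commands"]}

```bash
mkdir -p pics; ls
cat > h.py <<'E'
import numpy as np, cv2, json
from workcell import bot, optics, finish_job
def cam(n):
    c=optics.read_camera(n); return c
def ray(c,u,v):
    f=240/np.tan(np.radians(c["vfov"])/2)
    f=c["img"].shape[0]/2/np.tan(np.radians(c["vfov"])/2)
    d=np.array([(u-c["cx"])/f,(v-c["cy"])/f]); s=d.copy()
    for _ in range(50): s=d/(1+c["k1"]*(s@s))
    T=np.array(c["cam_to_world"]); return T[:3,3],T[:3,:3]@np.array([s[0],s[1],1])
def at_z(c,u,v,z):
    o,d=ray(c,u,v); return o+d*(z-o[2])/d[2]
def proj(c,p):
    T=np.array(c["cam_to_world"]); q=T[:3,:3].T@(np.array(p)-T[:3,3]); s=q[:2]/q[2]
    f=c["img"].shape[0]/2/np.tan(np.radians(c["vfov"])/2)
    s=s*(1+c["k1"]*(s@s)); return s*f+np.array([c["cx"],c["cy"]])
def save(c,fn): cv2.imwrite(fn,c["img"][:,:,::-1])
def crop(c,fn,x0,y0,x1,y1,k):
    cv2.imwrite(fn,cv2.resize(c["img"][y0:y1,x0:x1,::-1],None,fx=k,fy=k,interpolation=cv2.INTER_CUBIC))
E
python3 - <<'E'
from h import *
s=bot.observe(); print(s)
for n in("scene","top"):
    c=cam(n); save(c,f"pics/{n}0.png"); print(n,c["vfov"],c["cx"],c["cy"],c["k1"],np.round(c["cam_to_world"],3))
E
```

```text
pics
{'time': 0.0, 'joints': array([ 1.10895668e+00,  2.60688539e-01, -1.39361828e-01,  1.17269218e+00,
       -2.58534349e-05,  1.57082749e+00]), 'joint_vel': array([ 1.05287373e-03, -6.96803935e-04,  5.22923121e-05,  1.72815401e-03,
        1.50573667e-03,  2.04005452e-03]), 'effort': array([-6.57708897e-04, -4.05672705e+01,  2.53924602e+01,  1.89440249e-02,
        3.00406202e-05,  1.15639875e-05]), 'eef_pos': array([0.23365463, 0.46941118, 0.24146524]), 'tcp_rot': array([ 0.36068501,  1.54070704, -0.3636923 ]), 'contact_force': array([-0.14956447,  0.08869381, -0.35891982]), 'torque': array([ 0.00099438,  0.00854121, -0.01309977]), 'gripper_width': 0.08582324255741282}
scene 48.696056495850556 321.3562172604676 238.2603509212694 -0.15724623944783245 [[-0.775  0.433 -0.461  1.213]
 [ 0.633  0.529 -0.565  0.807]
 [-0.    -0.73  -0.684  1.125]
 [ 0.     0.     0.     1.   ]]
top 54.956368149991015 310.97371123461613 239.9966012572635 -0.018804875656359913 [[ 1.300e-02 -9.980e-01  5.900e-02  4.470e-01]
 [-1.000e+00 -1.300e-02 -0.000e+00 -2.900e-02]
 [ 1.000e-03 -5.900e-02 -9.980e-01  1.207e+00]
 [ 0.000e+00  0.000e+00  0.000e+00  1.000e+00]]
```

View pics/scene0.png

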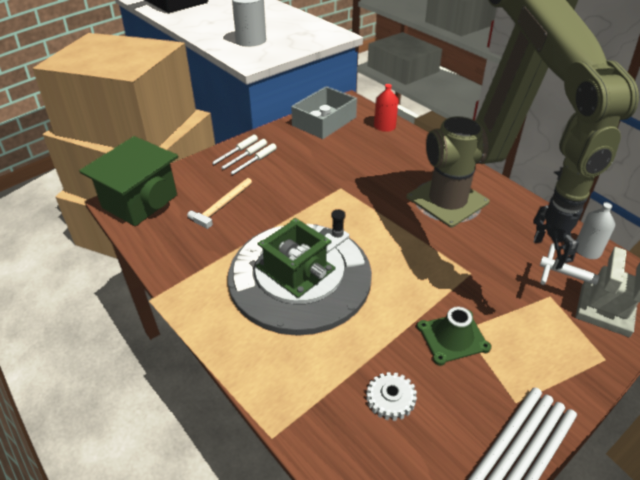

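View pics/top0.png

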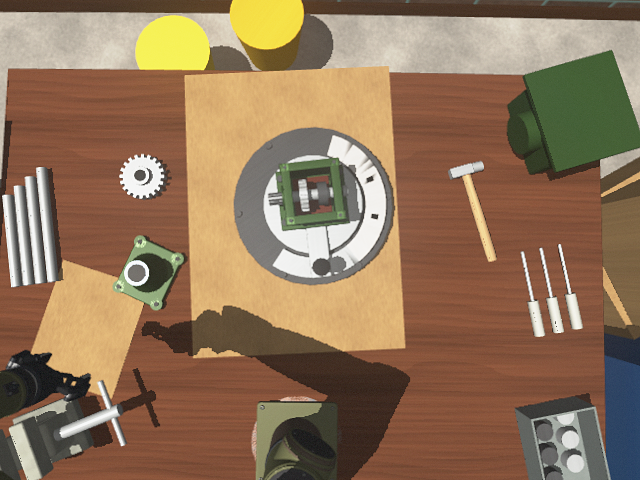

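Run:
```python
from h import *
c=cam("top"); crop(c,"pics/top1.png",225,120,405,295,4); 
c=cam("scene"); crop(c,"pics/scene1.png",220,185,380,335,5)
```

```text
(no output)
```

View pics/top1.png

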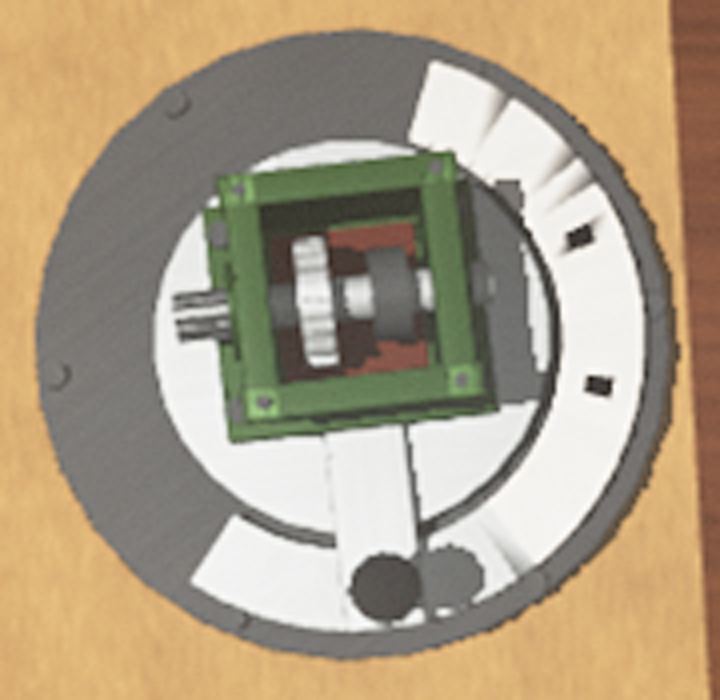

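View pics/scene1.png

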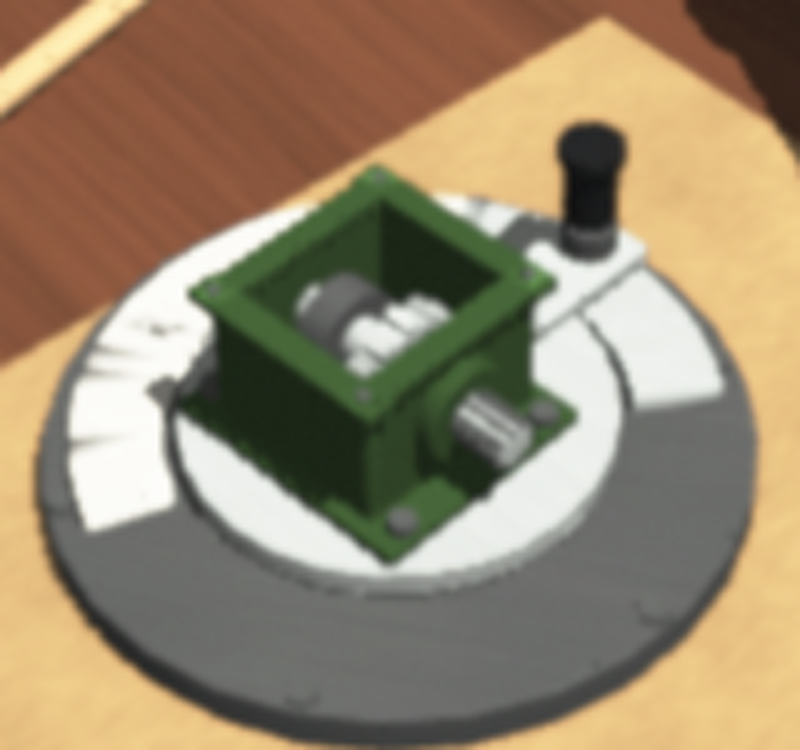

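Run:
```python
from h import *
from scipy.optimize import least_squares
c=cam("top")
P=lambda x,y,z: at_z(c,(x+.5)/4-.5+225,(y+.5)/4-.5+120,z)
def fit(pts,z):
    q=np.array([P(x,y,z)[:2] for x,y in pts])
    r=least_squares(lambda p:np.hypot(*(q-p[:2]).T)-p[2],[q[:,0].mean(),q[:,1].mean(),.2])
    return r.x,np.round(r.fun*1000,1)
print("foot",fit([(37,320),(100,142),(218,55),(355,30),(60,450),(120,558),(210,625),(540,84),(300,652)],.03))
print("disc",fit([(155,330),(200,208),(345,138),(190,440),(240,510),(300,540)],.052))
foot,_=fit([(37,320),(100,142),(218,55),(355,30),(60,450),(120,558),(210,625),(540,84),(300,652)],.03)
piv,_=fit([(155,330),(200,208),(345,138),(190,440),(240,510),(300,540)],.052)
k=P(386,587,.146); s1=P(599,385,.045); s2=P(579,236,.045)
for pv in (foot[:2],piv[:2]):
  for n,p in(("knob",k),("s1",s1),("s2",s2)):
    d=p[:2]-pv; print(n,p,np.hypot(*d),np.arctan2(d[1],d[0]))
  a=lambda p:np.arctan2(*(p[:2]-pv)[::-1])
  print(a(s1)-a(k),a(s2)-a(s1))
print(proj(c,[*foot[:2],.052]))
# housing
h=[P(x,y,.157) for x,y in((220,178),(455,152),(497,408),(232,440))]; print(np.mean(h,0))
c=cam("scene"); p=at_z(c,(592+.5)/5-.5+220,(145+.5)/5-.5+185,.146);print("knob scene",p)
```

```text
foot (array([ 0.60841814, -0.03328011,  0.20408277]), array([-0.5,  3.4,  0.3, -2.9, -3. ,  1. ,  1.1,  1. , -0.3]))
disc (array([ 0.60420544, -0.04012168,  0.13105214]), array([ 0.9,  2.5, -1.6, -4.6,  1.5,  1.3]))
knob [ 0.44881626 -0.05352554  0.146     ] 0.16088081162113416 -3.0154169886197315
s1 [ 0.57845864 -0.18914694  0.045     ] 0.15872000613890122 -1.7606924692268513
s2 [ 0.67355624 -0.17595716  0.045     ] 0.1568429600224083 -1.1425152055885148
1.2547245193928802 0.6181772636383365
knob [ 0.44881626 -0.05352554  0.146     ] 0.15596621040300596 -3.0555457578058265
s1 [ 0.57845864 -0.18914694  0.045     ] 0.15123301727650482 -1.7418755060854354
s2 [ 0.67355624 -0.17595716  0.045     ] 0.1525149573123814 -1.0987444017545793
1.313670251720391 0.6431311043308561
[312.99529419 202.89967341]
[ 0.61633121 -0.03118838  0.157     ]
knob scene [ 0.45093888 -0.05171849  0.146     ]
```

Run:
```python
from h import *
from scipy.optimize import least_squares
from scipy.spatial.transform import Rotation as Ro
k=np.array([.4498,-.0527]);s1=np.array([.57846,-.18915]);s2=np.array([.67356,-.17596])
def f(p):
    pv=p[:2]; a=p[2];b=p[3];e=lambda t:pv+.16*np.array([np.cos(t),np.sin(t)])
    return np.r_[e(a)-k,e(b)-s1,e(b+.61)-s2,(pv-[.6084,-.0333])*.7]
r=least_squares(f,[.608,-.033,-3.01,-1.76]);print(r.x,r.x[3]-r.x[2],np.round(r.fun*1e3,2))
s=bot.observe(); print(s["joints"],bot.tips_ahead); R=Ro.from_rotvec(s["tcp_rot"]).as_matrix(); print(np.round(R,4))
pv=r.x[:2]
# target frame: x down, y tangential CCW or CW
for sg in(1,-1):
    a=r.x[2]; y=sg*np.array([-np.sin(a),np.cos(a),0]); x=np.array([0,0,-1.]); z=np.cross(x,y)
    Rt=np.c_[x,y,z]; print(sg,"turn tool deg",np.degrees(Ro.from_matrix(R.T@Rt).as_rotvec()), "j1 target",np.arctan2(k[1],k[0]))
    print("shift in start tool frame to knob",R.T@(np.r_[k,.111]-s["eef_pos"]))
print("yaw y",np.arctan2(R[1,1],R[0,1]))
```

```text
[ 0.60796448 -0.03146868 -3.00815464 -1.75520978] 1.2529448626622017 [-0.41 -0.06  0.17  0.39  0.46 -1.24 -0.3   1.28]
[ 1.10901803e+00  2.60240070e-01 -1.38508741e-01  1.17271158e+00
  1.85795839e-05  1.57083367e+00] 0.011
[[-3.000e-04  4.456e-01  8.952e-01]
 [-6.000e-04  8.952e-01 -4.456e-01]
 [-1.000e+00 -7.000e-04 -0.000e+00]]
1 turn tool deg [1.45894471e+02 4.80268493e-02 1.62125250e-02] j1 target -0.11663144842147827
shift in start tool frame to knob [ 0.13126218 -0.37145019  0.42619073]
-1 turn tool deg [-3.41055207e+01 -1.23557491e-02  3.66018064e-02] j1 target -0.11663144842147827
shift in start tool frame to knob [ 0.13126218 -0.37145019  0.42619073]
yaw y 1.108980693069976
```

Call:
servo_tool(commands=[[0, -0.01, 0.012, 0, 0, 0, -1], [0, -0.02, 0.023, 0, 0, 0, -1], [0, -0.02, 0.023, 0, 0, 0, -1], [0, -0.02, 0.023, 0, 0, 0, -1], [0, -0.02, 0.023, 0, 0, 0, -1], [0, -0.02, 0.023, 0, 0, 0, -1], [0, -0.02, 0.023, 0, 0, 0, -1], [0, -0.02, 0.023, 0, 0, 0, -1], [0, -0.02, 0.023, 0, 0, 0, -1], [0, -0.02, 0.023, 0, 0, 0, -1], [0, -0.02, 0.023, 0, 0, 0, -1], [0, -0.02, 0.023, 0, 0, 0, -1], [0, -0.02, 0.023, 0, 0, 0, -1], [0, -0.02, 0.023, 0, 0, 0, -1], [0, -0.02, 0.023, 0, 0, 0, -1], [0, -0.02, 0.023, 0, 0, 0, -1], [0, -0.02, 0.023, 0, 0, 0, -1], [0, -0.02, 0.023, 0, 0, 0, -1], [0, -0.021, 0.023, 0, 0, 0, -1], [0, 0, 0, 0, 0, 0, -1]], force=60)

```text
time: 1.97
eef_pos: [0.4516, -0.0567, 0.2424]
tcp_rot: [0.365, 1.537, -0.368]
contact_force: [0.2, -0.7, 0.4]
gripper_width: 0.0854
```

```bash
cat > st.py <<'E'
from h import *
from scipy.spatial.transform import Rotation as Ro
import sys
pv=np.array([.60796,-.03147])
def st(target=None,yaw=None):
    s=bot.observe(); R=Ro.from_rotvec(s["tcp_rot"]).as_matrix(); p=s["eef_pos"]
    d=p[:2]-pv
    print("t",round(s["time"],2),"p",np.round(p,4),"rad",round(np.hypot(*d),4),"ang",round(np.arctan2(d[1],d[0])+3.00815,4),"F",np.round(s["contact_force"],1),"T",np.round(s["torque"],2),"w",round(s["gripper_width"],4),"j",np.round(s["joints"],2))
    Y=R[:,1]; print("F in tool",np.round(R.T@s["contact_force"],1),"yaw",round(np.arctan2(Y[1],Y[0]),4),"xax",np.round(R[:,0],4))
    if target is not None:
        y=np.array([np.cos(yaw),np.sin(yaw),0]);x=np.array([0,0,-1.]);Rt=np.c_[x,y,np.cross(x,y)]
        print("shift",np.round(R.T@(np.array(target)-p),4),"turn",np.round(np.degrees(Ro.from_matrix(R.T@Rt).as_rotvec()),2))
    return s,R
E
python3 -c "
from st import *
st([.4498,-.0527,.111],-3.00815-np.pi/2+2*np.pi)"
```

```text
t 1.97 p [ 0.4516 -0.0567  0.2424] rad 0.1584 ang 0.0264 F [ 0.2 -0.7  0.4] T [ 0.05 -0.01 -0.02] w 0.0854 j [-0.12  0.14 -0.3   1.13 -0.    0.34]
F in tool [-0.4 -0.5  0.5] yaw 1.1033 xax [ 0.0019 -0.0029 -1.    ]
shift [ 0.1314  0.003  -0.0038] turn [-34.43   0.14   0.15]
```

Call:
servo_tool(commands=[[0, 0.003, -0.0038, 0, 0, 0, -1], [0, 0, 0, -5.7, 0, 0, -1], [0, 0, 0, -5.7, 0, 0, -1], [0, 0, 0, -5.7, 0, 0, -1], [0, 0, 0, -5.7, 0, 0, -1], [0, 0, 0, -5.7, 0, 0, -1], [0, 0, 0, -5.7, 0, 0, -1], [0.02, 0, 0, 0, 0, 0, -1], [0.02, 0, 0, 0, 0, 0, -1], [0.01, 0, 0, 0, 0, 0, -1], [0, 0, 0, 0, 0, 0, -1]])

```text
time: 2.88
eef_pos: [0.4448, -0.0461, 0.1902]
tcp_rot: [-0.107, 1.574, 0.109]
contact_force: [-0.3, 1.0, 1.1]
gripper_width: 0.0855
```

```bash
python3 -c "
from st import *
st([.4498,-.0527,.111],-3.00815-np.pi/2+2*np.pi)
c=cam('scene');crop(c,'pics/s2.png',240,140,400,290,5)"
```

```text
t 2.88 p [ 0.4448 -0.0461  0.1902] rad 0.1639 ang -0.044 F [-0.3  1.   1.1] T [-0.01 -0.   -0.05] w 0.0855 j [-0.1   0.16 -0.41  1.01  0.   -0.24]
F in tool [-1.1  1.  -0.2] yaw 1.7077 xax [-5.5e-03  9.0e-04 -1.0e+00]
shift [ 0.0791 -0.0074  0.0045] turn [ 0.2 -0.3 -0.1]
```

View pics/s2.png

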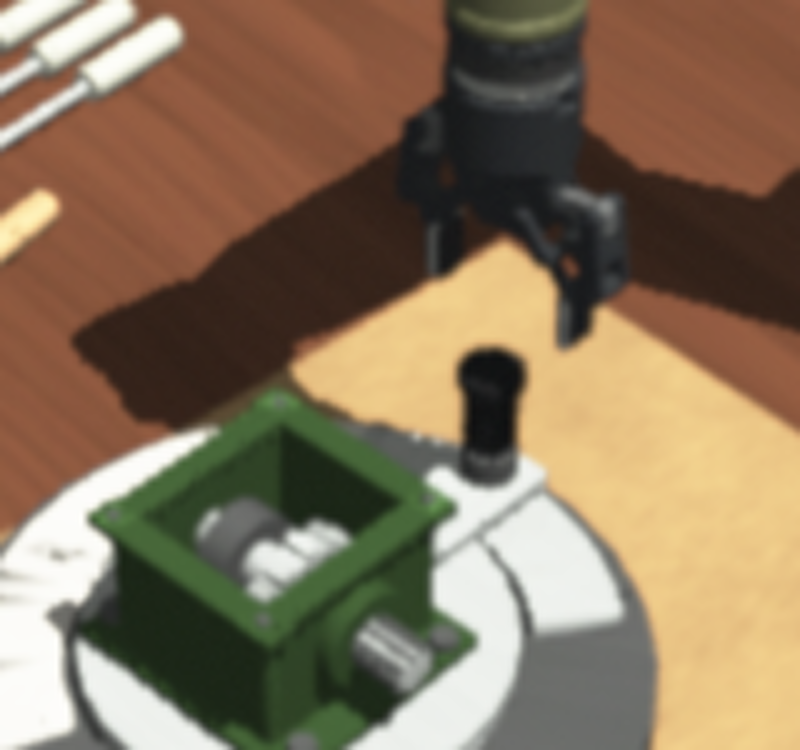

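Call:
servo_tool(commands=[[0, 0, 0, 0, 0, 0, -1], [0, 0, 0, 0, 0, 0, -1], [0, 0, 0, 0, 0, 0, -1]])

```text
time: 3.18
eef_pos: [0.4485, -0.0474, 0.1933]
tcp_rot: [-0.107, 1.566, 0.106]
contact_force: [-0.2, 0.1, -0.2]
gripper_width: 0.0854
```

```bash
python3 -c "
from st import *
st([.4498,-.0527,.111],-3.00815-np.pi/2+2*np.pi)"
```

```text
t 3.18 p [ 0.4485 -0.0474  0.1933] rad 0.1602 ang -0.0341 F [-0.2  0.1 -0.2] T [-0.03  0.04  0.04] w 0.0854 j [-0.11  0.16 -0.4   1.01  0.   -0.24]
F in tool [ 0.2  0.1 -0.2] yaw 1.7063 xax [ 1.9e-03 -1.0e-04 -1.0e+00]
shift [ 0.0823 -0.0054  0.0004] turn [0.12 0.11 0.02]
```

Call:
servo_tool(commands=[[0, -0.0054, 0.0004, 0, 0, 0, -1], [0.014, 0, 0, 0, 0, 0, -1], [0.014, 0, 0, 0, 0, 0, -1], [0.014, 0, 0, 0, 0, 0, -1], [0.014, 0, 0, 0, 0, 0, -1], [0.014, 0, 0, 0, 0, 0, -1], [0.012, 0, 0, 0, 0, 0, -1], [0, 0, 0, 0, 0, 0, -1], [0, 0, 0, 0, 0, 0, -1], [0, 0, 0, 0, 0, 0, -1], [0, 0, 0, 0, 0, 0, -1]])

```text
time: 4.1
eef_pos: [0.45, -0.0531, 0.1113]
tcp_rot: [-0.106, 1.566, 0.106]
contact_force: [0.2, -0.2, -0.1]
gripper_width: 0.0857
```

```bash
python3 -c "
from st import *
st([.4498,-.0527,.111],-3.00815-np.pi/2+2*np.pi)
c=cam('scene');crop(c,'pics/s3.png',240,140,400,290,5)"
```

```text
t 4.1 p [ 0.45   -0.0531  0.1113] rad 0.1594 ang 0.0028 F [ 0.2 -0.2 -0.1] T [-0.   -0.04 -0.04] w 0.0857 j [-0.12  0.24 -0.54  0.79 -0.   -0.25]
F in tool [ 0.1 -0.2  0.2] yaw 1.7057 xax [ 1.9e-03 -3.0e-04 -1.0e+00]
shift [ 0.0003  0.0004 -0.0001] turn [0.08 0.11 0.03]
```

View pics/s3.png

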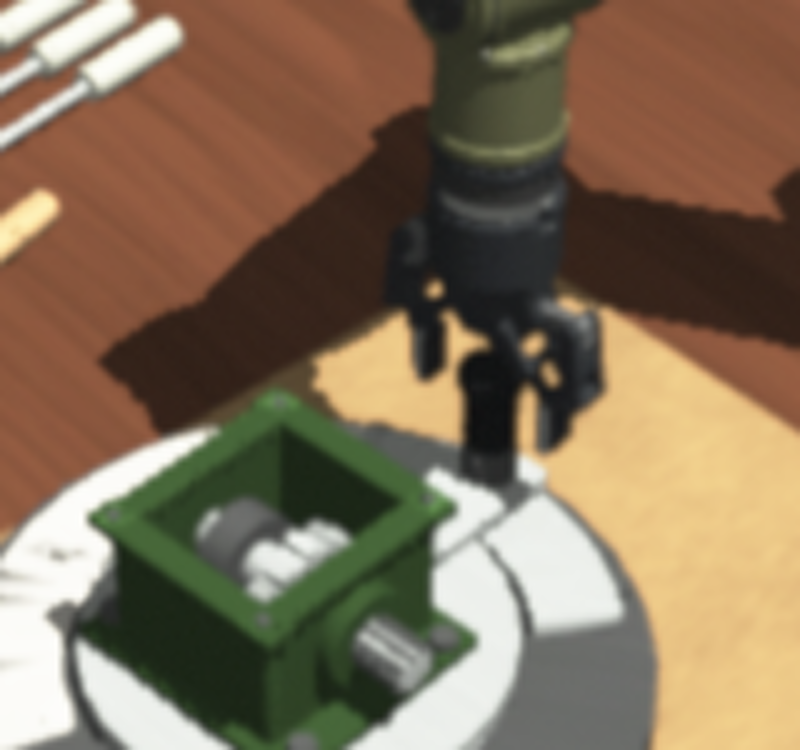

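Call:
servo_tool(commands=[[0.002, 0, 0, 0, 0, 0, -0.5], [0, 0, 0, 0, 0, 0, 0], [0, 0, 0, 0, 0, 0, 1], [0, 0, 0, 0, 0, 0, 1], [0, 0, 0, 0, 0, 0, 1], [0, 0, 0, 0, 0, 0, 1], [0, 0, 0, 0, 0, 0, 1], [0, 0, 0, 0, 0, 0, 1]], force=70)

```text
time: 4.82
eef_pos: [0.4492, -0.053, 0.1089]
tcp_rot: [-0.106, 1.568, 0.106]
contact_force: [-0.9, 0.9, 5.4]
gripper_width: 0.0381
```

```bash
python3 -c "
from st import *
st()
c=cam('scene');crop(c,'pics/s4.png',240,140,400,290,5)"
```

```text
t 4.82 p [ 0.4492 -0.053   0.1089] rad 0.1603 ang 0.0013 F [-0.9  0.9  5.4] T [-0.14  0.28 -0.11] w 0.0381 j [-0.12  0.24 -0.54  0.79 -0.   -0.25]
F in tool [-5.4  1.  -0.8] yaw 1.7057 xax [ 5.e-04 -4.e-04 -1.e+00]
```

View pics/s4.png

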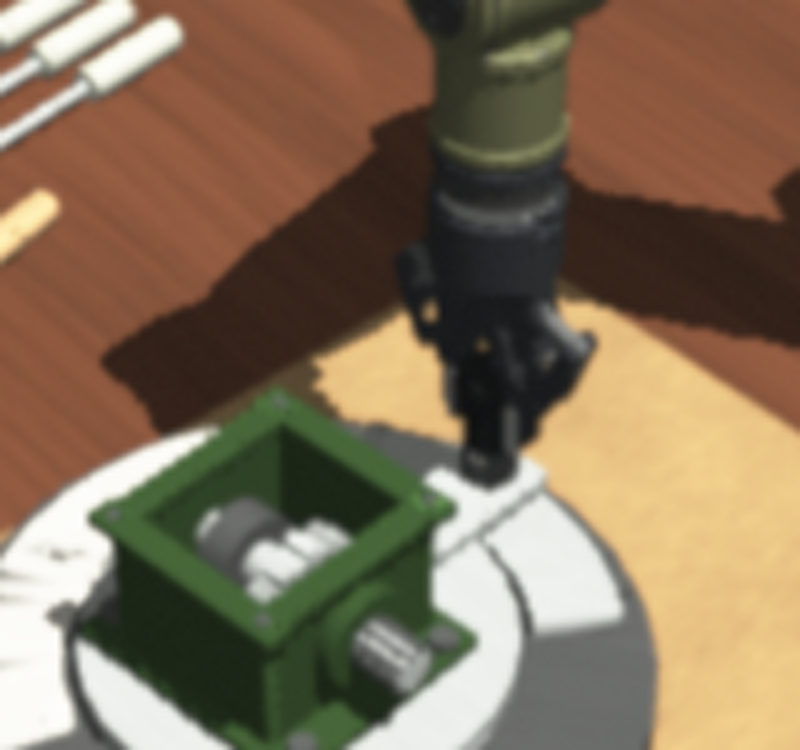

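Call:
servo_tool(commands=[[0, 0, 0, 0, 0, 0, 1], [0, 0, 0, 0, 0, 0, 1], [0, 0, 0, 0, 0, 0, 1]])

```text
time: 5.12
eef_pos: [0.4491, -0.053, 0.1088]
tcp_rot: [-0.106, 1.568, 0.106]
contact_force: [-1.5, -0.3, 5.8]
gripper_width: 0.0382
```

```bash
python3 -c "
from st import *
st()"
```

```text
t 5.12 p [ 0.4491 -0.053   0.1088] rad 0.1603 ang 0.0012 F [-1.5 -0.3  5.8] T [-0.14  0.26  0.  ] w 0.0382 j [-0.12  0.24 -0.54  0.79 -0.   -0.25]
F in tool [-5.8 -0.1 -1.5] yaw 1.7057 xax [ 4.e-04 -4.e-04 -1.e+00]
```

Call:
servo_tool(commands=[[-0.004, 0, 0, 0, 0, 0, 1], [-0.004, 0, 0, 0, 0, 0, 1], [-0.004, 0, 0, 0, 0, 0, 1], [-0.004, 0, 0, 0, 0, 0, 1], [-0.004, 0, 0, 0, 0, 0, 1], [0, 0, 0, 0, 0, 0, 1], [0, 0, 0, 0, 0, 0, 1]])

```text
time: 5.7
eef_pos: [0.449, -0.0529, 0.128]
tcp_rot: [-0.106, 1.569, 0.106]
contact_force: [4.3, -1.3, -14.3]
gripper_width: 0.0378
```

```bash
python3 -c "
from st import *
st()
c=cam('scene');crop(c,'pics/s5.png',240,140,400,290,5)"
```

```text
t 5.7 p [ 0.449  -0.0529  0.128 ] rad 0.1604 ang 0.0008 F [  4.3  -1.3 -14.3] T [-0.4  -0.75 -0.13] w 0.0378 j [-0.12  0.22 -0.51  0.84 -0.   -0.25]
F in tool [14.2 -1.8  4.1] yaw 1.7058 xax [-3.e-04 -2.e-04 -1.e+00]
```

View pics/s5.png

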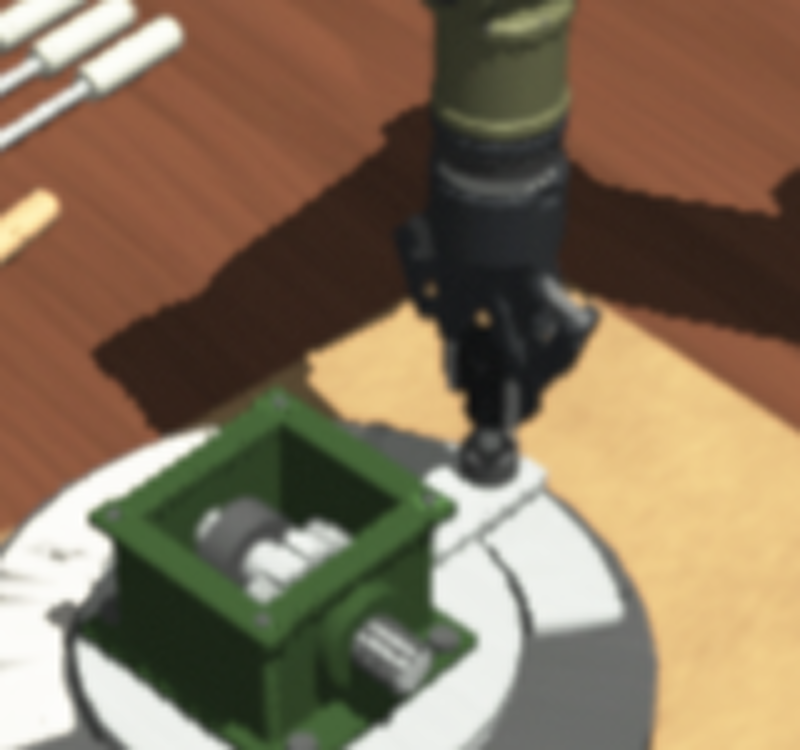

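Call:
servo_tool(commands=[[0, -0.0028, 0, -1, 0, 0, 1], [0, -0.0056, 0.0001, -2, 0, 0, 1], [0, -0.0056, 0.0001, -2, 0, 0, 1], [0, -0.0056, 0.0001, -2, 0, 0, 1], [0, -0.0056, 0.0001, -2, 0, 0, 1], [0, -0.0056, 0.0001, -2, 0, 0, 1], [0, -0.0056, 0.0001, -2, 0, 0, 1], [0, -0.0056, 0.0001, -2, 0, 0, 1], [0, -0.0056, 0.0001, -2, 0, 0, 1], [0, -0.0056, 0.0001, -2, 0, 0, 1], [0, -0.0056, 0.0001, -2, 0, 0, 1], [0, 0, 0, 0, 0, 0, 1], [0, 0, 0, 0, 0, 0, 1]])

```text
time: 6.83
eef_pos: [0.4666, -0.1084, 0.1278]
tcp_rot: [-0.392, 1.536, 0.394]
contact_force: [3.2, -1.1, -14.0]
gripper_width: 0.0381
```

```bash
python3 -c "
from st import *
st()
c=cam('top');crop(c,'pics/t6.png',225,120,405,295,4)"
```

```text
t 6.83 p [ 0.4666 -0.1084  0.1278] rad 0.1609 ang 0.3648 F [  3.2  -1.1 -14. ] T [-0.3  -0.54 -0.03] w 0.0381 j [-0.23  0.27 -0.45  0.86  0.   -0.73]
F in tool [14.  -2.6  2.3] yaw 2.0719 xax [-1.6e-03  5.0e-04 -1.0e+00]
```

View pics/t6.png

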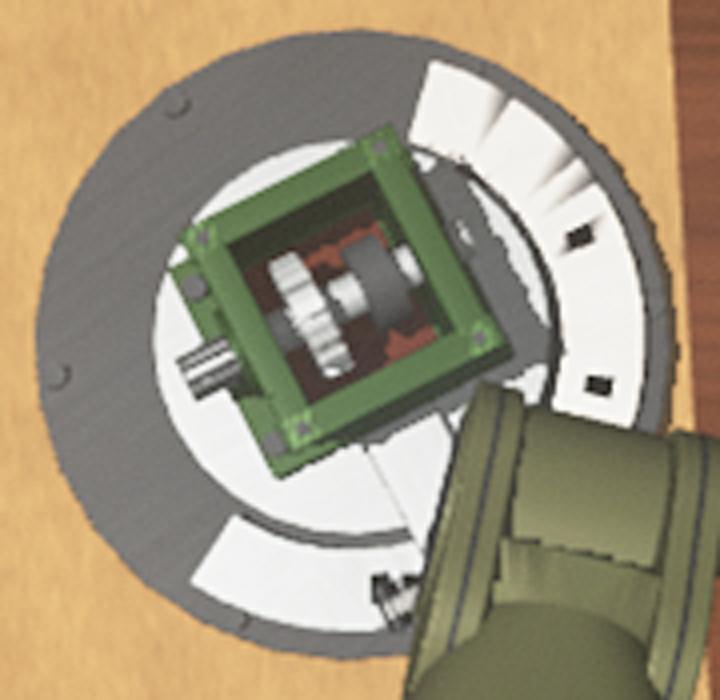

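Call:
servo_tool(commands=[[0, -0.0028, 0, -1, 0, 0, 1], [0, -0.0056, 0.0001, -2, 0, 0, 1], [0, -0.0056, 0.0001, -2, 0, 0, 1], [0, -0.0056, 0.0001, -2, 0, 0, 1], [0, -0.0056, 0.0001, -2, 0, 0, 1], [0, -0.0056, 0.0001, -2, 0, 0, 1], [0, -0.0056, 0.0001, -2, 0, 0, 1], [0, -0.0056, 0.0001, -2, 0, 0, 1], [0, -0.0056, 0.0001, -2, 0, 0, 1], [0, -0.0056, 0.0001, -2, 0, 0, 1], [0, -0.0056, 0.0001, -2, 0, 0, 1], [0, -0.0056, 0.0001, -2, 0, 0, 1], [0, -0.0056, 0.0001, -2, 0, 0, 1], [0, -0.0056, 0.0001, -2, 0, 0, 1], [0, -0.0056, 0.0001, -2, 0, 0, 1], [0, -0.0056, 0.0001, -2, 0, 0, 1], [0, -0.0056, 0.0001, -2, 0, 0, 1], [0, -0.0056, 0.0001, -2, 0, 0, 1], [0, 0, 0, 0, 0, 0, 1], [0, 0, 0, 0, 0, 0, 1]])

```text
time: 8.55
eef_pos: [0.5357, -0.1756, 0.1275]
tcp_rot: [-0.865, 1.395, 0.866]
contact_force: [-0.6, -4.0, -13.5]
gripper_width: 0.0384
```

```bash
python3 -c "
from st import *
st()"
```

```text
t 8.55 p [ 0.5357 -0.1756  0.1275] rad 0.1612 ang 0.9728 F [ -0.6  -4.  -13.5] T [-0.8  -0.06  0.13] w 0.0384 j [-0.32  0.4  -0.25  0.93 -0.   -1.43]
F in tool [13.5 -1.2 -3.8] yaw 2.6827 xax [-0.003 -0.001 -1.   ]
```

Call:
servo_tool(commands=[[0, -0.0028, 0, -1, 0, 0, 1], [0, -0.0056, 0.0001, -2, 0, 0, 1], [0, -0.0056, 0.0001, -2, 0, 0, 1], [0, -0.0056, 0.0001, -2, 0, 0, 1], [0, -0.0056, 0.0001, -2, 0, 0, 1], [0, -0.0028, 0, -1, 0, 0, 1], [0, 0, 0, 0, 0, 0, 1], [0, 0, 0, 0, 0, 0, 1], [0.002, 0, 0, 0, 0, 0, 1], [0.002, 0, 0, 0, 0, 0, 1], [0, 0, 0, 0, 0, 0, 1], [0, 0, 0, 0, 0, 0, 1]])

```text
time: 9.55
eef_pos: [0.562, -0.186, 0.1241]
tcp_rot: [-0.998, 1.333, 0.998]
contact_force: [-1.6, -4.5, -12.2]
gripper_width: 0.0379
```

```bash
python3 -c "
from st import *
st()
c=cam('scene');crop(c,'pics/s7.png',200,140,360,290,5)
c=cam('top');crop(c,'pics/t7.png',225,120,405,295,4)"
```

```text
t 9.55 p [ 0.562  -0.186   0.1241] rad 0.1612 ang 1.1485 F [ -1.6  -4.5 -12.2] T [-0.91  0.2   0.26] w 0.0379 j [-0.32  0.44 -0.18  0.95 -0.   -1.61]
F in tool [12.2  0.3 -4.7] yaw 2.8584 xax [-0.0021 -0.0016 -1.    ]
```

View pics/s7.png

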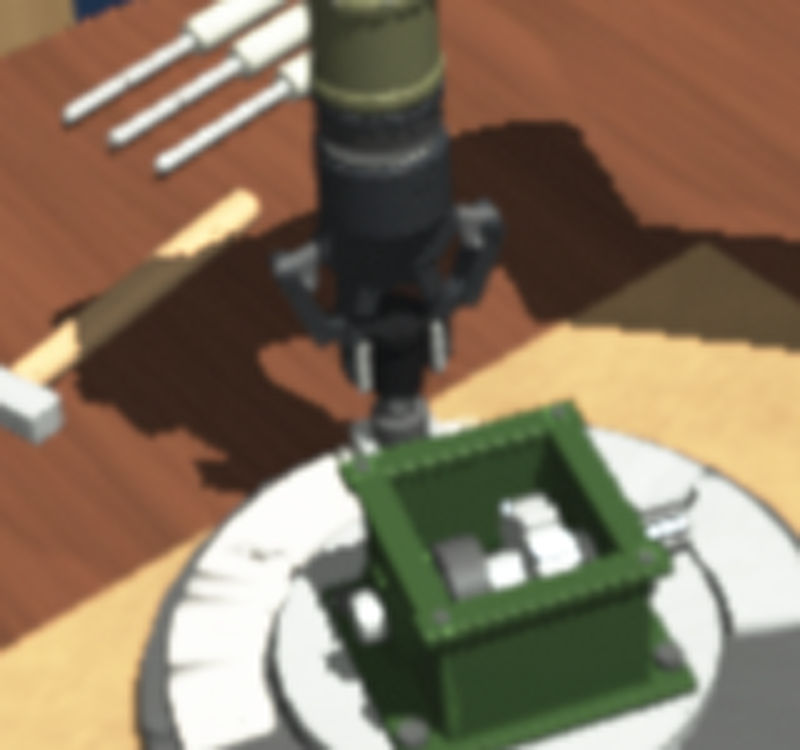

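View pics/t7.png

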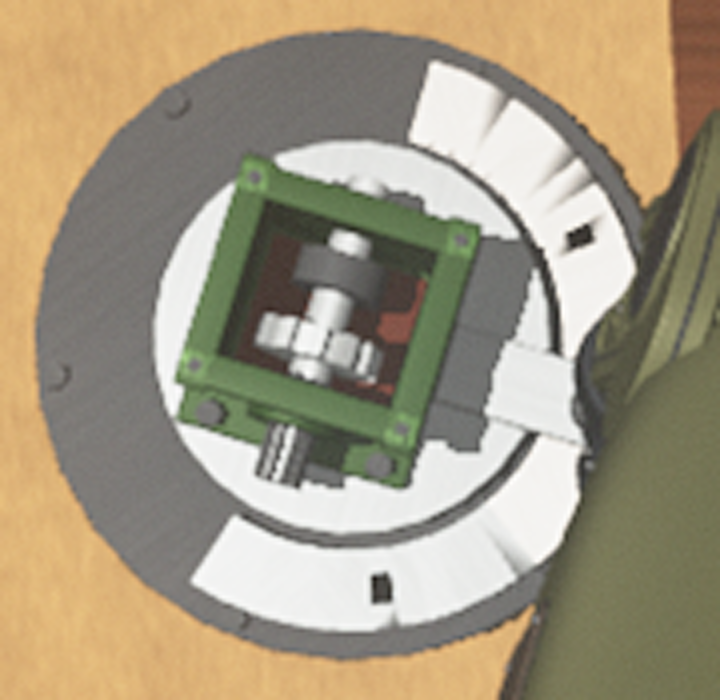

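Call:
servo_tool(commands=[[0.002, 0, 0, 0, 0, 0, 1], [0, 0, 0, 0, 0, 0, 1], [0, 0, 0, 0, 0, 0, 0.02], [0, 0, 0, 0, 0, 0, -0.1], [0, 0, 0, 0, 0, 0, -0.1], [0, 0, 0, 0, 0, 0, -0.1], [0.005, 0, 0, 0, 0, 0, -0.1], [0.005, 0, 0, 0, 0, 0, -0.1], [0.005, 0, 0, 0, 0, 0, -0.1], [0, 0, 0, 0, 0, 0, -0.1], [0, 0, 0, 0, 0, 0, -0.1]])

```text
time: 10.57
eef_pos: [0.5625, -0.1852, 0.1074]
tcp_rot: [-0.997, 1.331, 0.998]
contact_force: [-3.0, 1.5, 6.5]
gripper_width: 0.0471
```

```bash
python3 -c "
from st import *
st()
c=cam('scene');crop(c,'pics/s8.png',200,140,360,290,5)
c=cam('top')
P=lambda x,y,z: at_z(c,(x+.5)/4-.5+225,(y+.5)/4-.5+120,z)
p=P(381,588,.045);d=p[:2]-pv;print(p,np.hypot(*d),np.arctan2(d[1],d[0]))"
```

```text
t 10.57 p [ 0.5625 -0.1852  0.1074] rad 0.1603 ang 1.1495 F [-3.   1.5  6.5] T [0.06 0.5  0.02] w 0.0471 j [-0.32  0.46 -0.2   0.91 -0.   -1.61]
F in tool [-6.5  3.3  0.6] yaw 2.8579 xax [-1.e-03  1.e-04 -1.e+00]
[ 0.4483561  -0.05271556  0.045     ] 0.16101173811773467 -3.0092563681888236
```

View pics/s8.png

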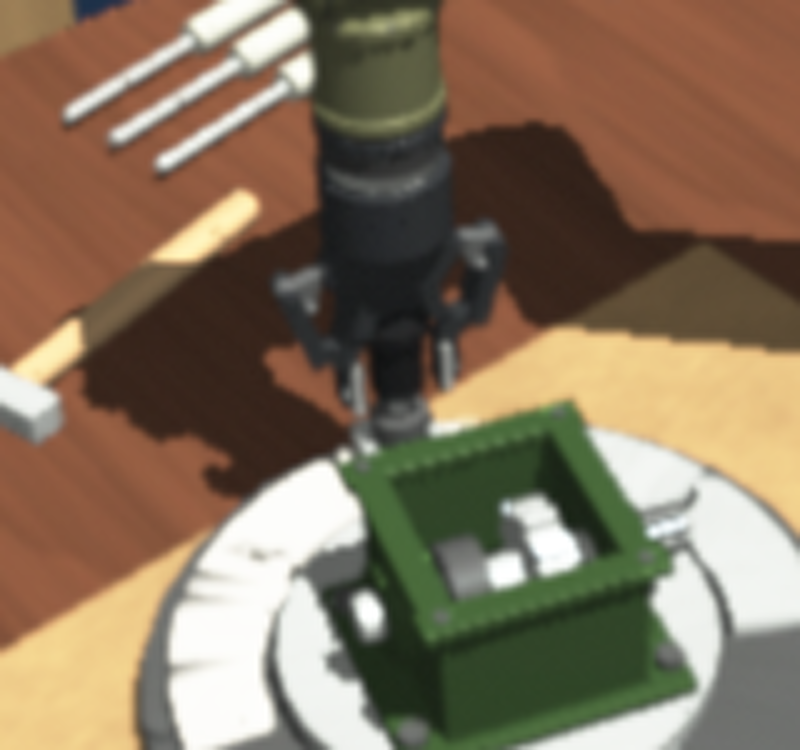

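Call:
servo_tool(commands=[[-0.003, 0, 0, 0, 0, 0, -0.1], [-0.002, 0, 0, 0, 0, 0, -0.1], [0, 0, 0, 0, 0, 0, -0.1], [0, 0, 0, 0, 0, 0, -0.1]])

```text
time: 11.0
eef_pos: [0.5633, -0.1854, 0.1122]
tcp_rot: [-0.998, 1.33, 0.997]
contact_force: [-0.9, 0.2, -0.3]
gripper_width: 0.0472
```

```bash
python3 -c "
from st import *
st()"
```

```text
t 11.0 p [ 0.5633 -0.1854  0.1122] rad 0.1602 ang 1.1552 F [-0.9  0.2 -0.3] T [-0.02 -0.04 -0.03] w 0.0472 j [-0.32  0.45 -0.2   0.92  0.   -1.6 ]
F in tool [ 0.3  0.9 -0. ] yaw 2.8578 xax [ 3.e-04 -0.e+00 -1.e+00]
```

Call:
servo_tool(commands=[[0, -0.0014, 0, -0.5, 0, 0, -0.1], [0, -0.0014, 0, -0.5, 0, 0, -0.1], [0, -0.0014, 0, -0.5, 0, 0, -0.1], [0, -0.0014, 0, -0.5, 0, 0, -0.1], [0, -0.0014, 0, -0.5, 0, 0, -0.1], [0, -0.0014, 0, -0.5, 0, 0, -0.1], [0, -0.0014, 0, -0.5, 0, 0, -0.1], [0, -0.0014, 0, -0.5, 0, 0, -0.1], [0, -0.0014, 0, -0.5, 0, 0, -0.1], [0, 0, 0, 0, 0, 0, -0.1], [0, 0, 0, 0, 0, 0, -0.1]])

```text
time: 11.92
eef_pos: [0.5716, -0.1875, 0.1113]
tcp_rot: [-1.053, 1.304, 1.063]
contact_force: [-7.3, 1.8, 3.5]
gripper_width: 0.0468
```

```bash
python3 -c "
from st import *
st()
c=cam('scene');crop(c,'pics/s9.png',200,140,360,290,5)"
```

```text
t 11.92 p [ 0.5716 -0.1875  0.1113] rad 0.1602 ang 1.2083 F [-7.3  1.8  3.5] T [ 0.28  1.22 -0.07] w 0.0468 j [-0.32  0.47 -0.16  0.94 -0.   -1.68]
F in tool [-3.5  7.5  0.3] yaw 2.9365 xax [-0.0074  0.0017 -1.    ]
```

View pics/s9.png

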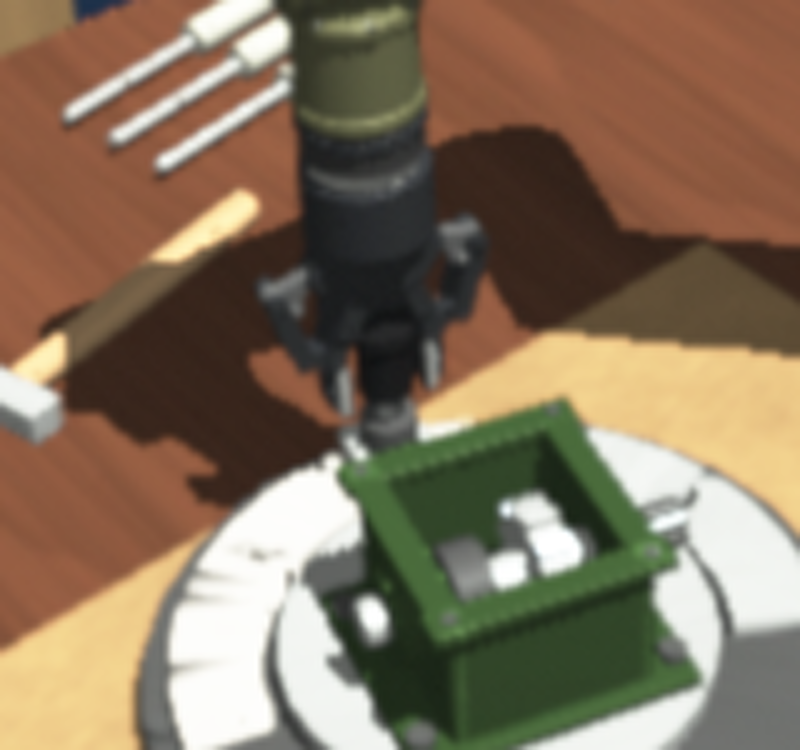

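Call:
servo_tool(commands=[[0, -0.0014, 0, -0.5, 0, 0, -0.1], [0, -0.0014, 0, -0.5, 0, 0, -0.1], [0, -0.0014, 0, -0.5, 0, 0, -0.1], [0, -0.0014, 0, -0.5, 0, 0, -0.1], [0, -0.0014, 0, -0.5, 0, 0, -0.1], [0, 0, 0, 0, 0, 0, -0.1]])

```text
time: 12.47
eef_pos: [0.5824, -0.1898, 0.1121]
tcp_rot: [-1.09, 1.281, 1.09]
contact_force: [-1.5, -0.4, -1.2]
gripper_width: 0.0471
```

```bash
python3 -c "
from st import *
st()
c=cam('scene');crop(c,'pics/s10.png',200,140,360,290,5)"
```

```text
t 12.47 p [ 0.5824 -0.1898  0.1121] rad 0.1604 ang 1.2775 F [-1.5 -0.4 -1.2] T [-0.02  0.16  0.02] w 0.0471 j [-0.31  0.49 -0.14  0.94 -0.   -1.72]
F in tool [ 1.2  1.4 -0.6] yaw 2.9806 xax [-2.e-04 -0.e+00 -1.e+00]
```

View pics/s10.png

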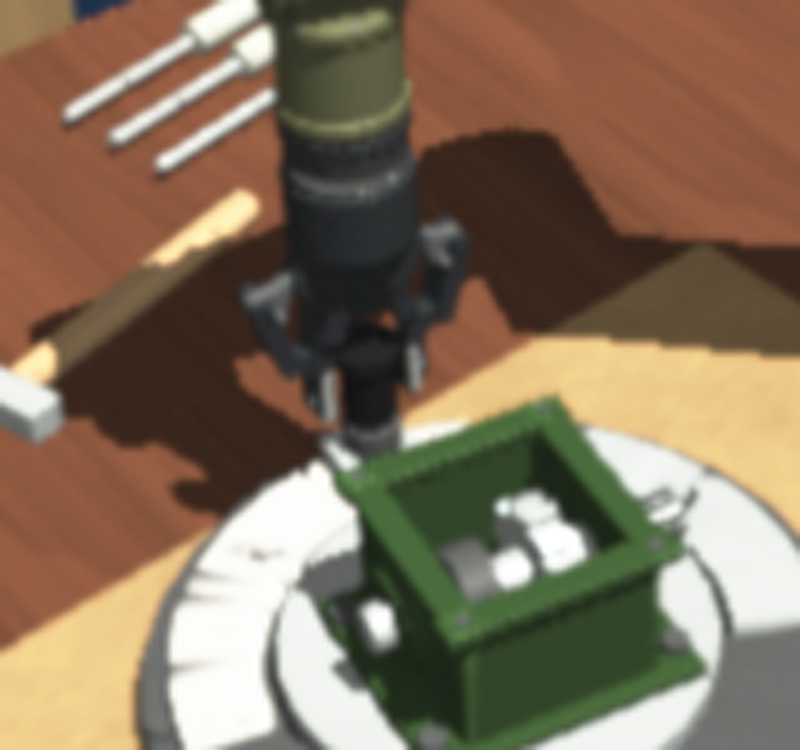

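```bash
python3 -c "
from st import *
c=cam('scene')
for a in (1.22,1.24,1.253,1.27):
  q=pv+.16*np.array([np.cos(a-3.00815),np.sin(a-3.00815)])
  print(a,[np.round((proj(c,[*q,z+l])-[200,140]+.5)*5-.5,0) for l in(0,.014) for z in (.092,.088-l,.140)])
crop(c,'pics/s11.png',245,190,305,235,13)
"
```

```text
1.22 [array([383., 409.]), array([383., 414.]), array([378., 347.]), array([381., 391.]), array([383., 414.]), array([376., 328.])]
1.24 [array([378., 411.]), array([378., 416.]), array([373., 348.]), array([376., 393.]), array([378., 416.]), array([371., 330.])]
1.253 [array([374., 412.]), array([375., 417.]), array([369., 350.]), array([373., 394.]), array([375., 417.]), array([368., 331.])]
1.27 [array([370., 413.]), array([371., 419.]), array([365., 351.]), array([369., 396.]), array([371., 419.]), array([364., 332.])]
```

View pics/s11.png

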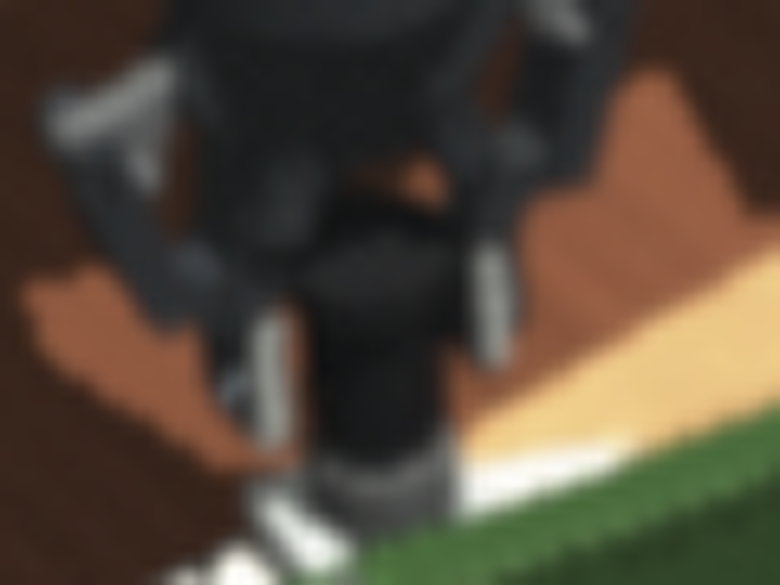

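Call:
servo_tool(commands=[[0, 0.002, 0, 0, 0, 0, -0.3], [0, 0.002, 0, 0, 0, 0, -0.6], [0, 0, 0, 0, 0, 0, -1], [0, 0, 0, 0, 0, 0, -1], [0, 0, 0, 0, 0, 0, -1], [0, 0, 0, 0, 0, 0, -1]])

```text
time: 13.07
eef_pos: [0.5785, -0.1891, 0.1125]
tcp_rot: [-1.09, 1.281, 1.089]
contact_force: [0.2, 0.5, 0.1]
gripper_width: 0.0851
```

```bash
python3 -c "
from st import *
st()
c=cam('scene')
crop(c,'pics/s12.png',245,190,305,235,13)
"
```

```text
t 13.07 p [ 0.5785 -0.1891  0.1125] rad 0.1604 ang 1.2524 F [0.2 0.5 0.1] T [-0.02  0.02 -0.06] w 0.0851 j [-0.32  0.48 -0.15  0.94  0.   -1.73]
F in tool [-0.1 -0.1  0.6] yaw 2.98 xax [ 6.e-04 -1.e-04 -1.e+00]
```

View pics/s12.png

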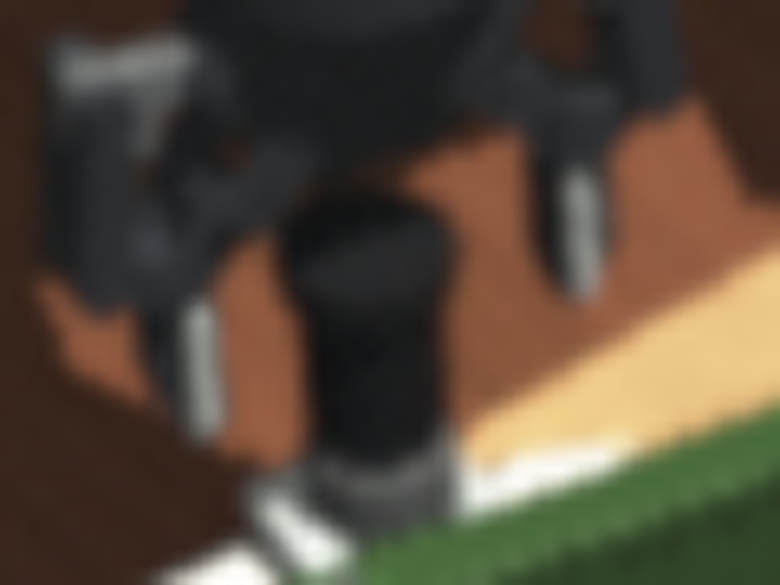

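Call:
servo_tool(commands=[[-0.01, 0, 0, 0, 0, 0, -1], [-0.02, 0, 0, 0, 0, 0, -1], [-0.02, 0, 0, 0, 0, 0, -1], [-0.02, 0, 0, 0, 0, 0, -1], [-0.02, 0, 0, 0, 0, 0, -1], [-0.02, 0, 0, 0, 0, 0, -1], [-0.02, 0, 0, 0, 0, 0, -1], [0, 0, -0.02, 0, 0, 0, -1], [0, 0, -0.03, 0, 0, 0, -1], [0, 0, -0.03, 0, 0, 0, -1], [0, 0, -0.03, 0, 0, 0, -1], [0, 0, -0.03, 0, 0, 0, -1], [0, 0, -0.01, 0, 0, 0, -1], [0, 0, 0, 0, 0, 0, -1], [0, 0, 0, 0, 0, 0, -1]])

```text
time: 14.37
eef_pos: [0.554, -0.337, 0.2426]
tcp_rot: [-1.088, 1.281, 1.089]
contact_force: [0.5, -0.2, 0.7]
gripper_width: 0.0856
```

```bash
python3 -c "
from st import *
st()
c=cam('scene')
crop(c,'pics/s13.png',235,185,315,245,10)
for a in (1.23,1.253,1.27):
  q=pv+.16*np.array([np.cos(a-3.00815),np.sin(a-3.00815)])
  print(a,[np.round((proj(c,[*q,z])-[235,185]+.5)*10-.5,0) for z in (.088,.092,.106,.146,.16)])
c=cam('top');crop(c,'pics/t13.png',225,120,405,295,4)
"
```

```text
t 14.37 p [ 0.554  -0.337   0.2426] rad 0.3102 ang 1.2626 F [ 0.5 -0.2  0.7] T [ 0.01 -0.02  0.02] w 0.0856 j [-0.55  0.48  0.2   1.29  0.   -1.96]
F in tool [-0.7 -0.6 -0.1] yaw 2.979 xax [ 3.e-04  9.e-04 -1.e+00]
1.23 [array([412., 381.]), array([411., 370.]), array([408., 335.]), array([400., 230.]), array([397., 192.])]
1.253 [array([400., 385.]), array([399., 374.]), array([397., 339.]), array([388., 234.]), array([385., 196.])]
1.27 [array([392., 388.]), array([391., 377.]), array([388., 342.]), array([380., 237.]), array([377., 199.])]
```

View pics/s13.png

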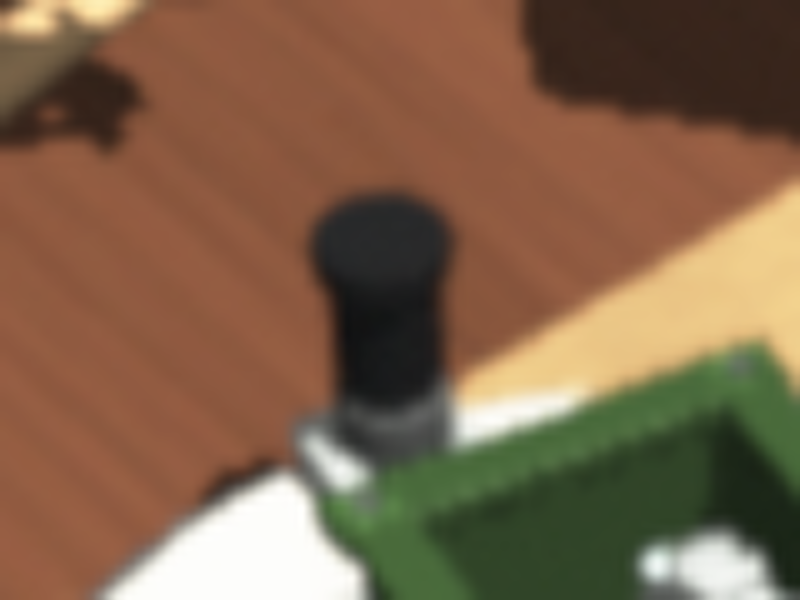

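View pics/t13.png

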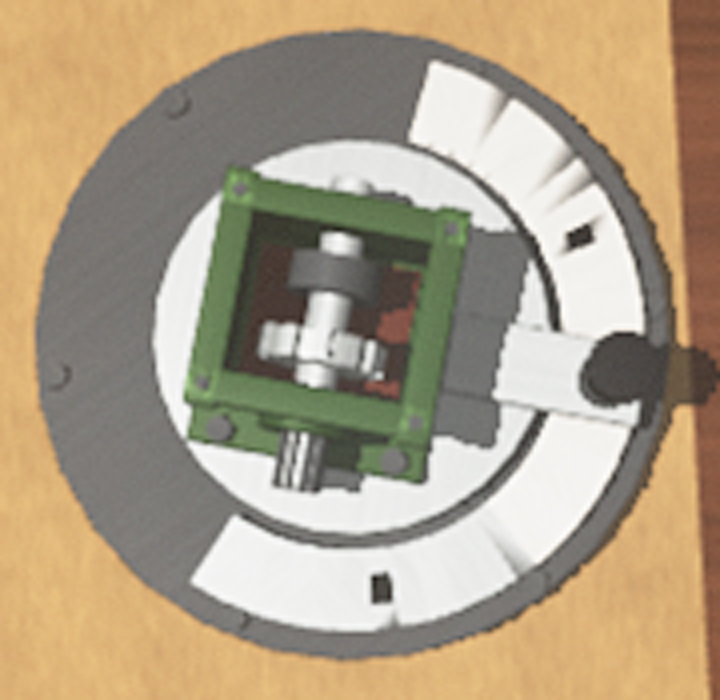

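```bash
python3 -c "
from st import *
c=cam('top');b=cv2.imread('pics/top0.png')[:,:,::-1].astype(int);d=np.abs(c['img'].astype(int)-b).max(2)
print('gear',d[145:205,110:172].mean(),'cover',d[230:312,108:190].mean(),'hammer head',d[155:185,440:490].mean())
save(c,'pics/top14.png')
c=cam('scene');k=c['img'];save(c,'pics/scene14.png')"
```

```text
gear 2.143548387096774 cover 2.7931290898274836 hammer head 13.344666666666667
```

View pics/top14.png

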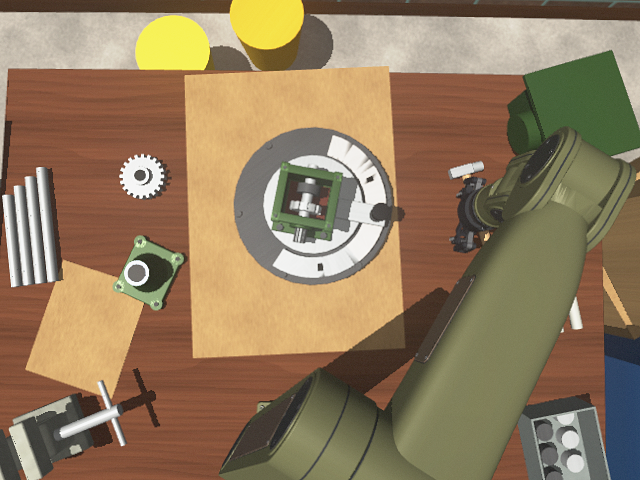

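The hammer head is still at (466,170), the gear at (143,177) and the cover at (149,272), where they were at the start. The knob is at (380,213) over the next hole. The gripper is clear of everything, so I'm handing in.

```bash
python3 -c "
from h import *
print(finish_job())"
```

```text
the job is handed in; nothing more can be done
None
```

The housing is at its next working position, with the pin in the first hole counter-clockwise of the start, and I have handed the job in.

**What I did:**
- I gripped the knob and pulled it up about 19 mm. The measured 14 N agrees with the spring.
- I swung the table to about 1.15 rad with the pin clear, then let the pin down on the ring.
- With the jaws loose around the knob, I pushed slowly until the pin dropped in, then opened the jaws and drew back.
- It took about 14.5 s in all.

**Last checks:**
- **Pin:** the cap top's image position matched the fully home position to about 1 mm. With the pin still up it would have been about 14 mm higher.
- **Angle:** the table is at about 1.25–1.26 rad. I measured the next hole at 1.253 rad before moving. The first hole and the unwanted further hole are both open in the top view.
- **Surroundings:** the cover, gear and hammer lie where they were. The wrist force is about zero and the gripper is well clear.

**What did not go cleanly:**
- The gripper read 38 mm on the 34 mm knob, though the hold was firm.
- While I lowered the loose gripper, it touched the raised knob with about 6.5 N, so I backed it off 5 mm.
- I judged the lock from the images only and did not push against the pin to test it.

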